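Shift the jar mill into third gear

ROBOT

A 6-joint arm with a two-finger parallel gripper is mounted at the origin on the work surface. World frame = base frame: x ahead of the robot, y to its left, z up, the work surface at z = 0. Lengths are in m, angles in rad, forces in N, time in s.
With the tool pointing down it reaches from about 0.35 to 0.975 m from the base axis. Payload 4.9 kg.
Tool frame: the origin (TCP) lies on the mounting face of the last link; the fingertips stand 173 mm ahead of it and the grasp point (between the pads) lies 155 mm ahead of it (tcp_to_grasp is the distance from the TCP to the grasp point, in m); z points along the fingers, y is the line along which they close (so a half turn about z gives the same grasp; the last joint's range is limited). The gripper opens to 85 mm and grips with 20 to 120 N. Pads are 22 mm wide; open, the fingers measure 114 mm over their backs; the gripper's body (76 mm by 85 mm) begins 54 mm behind the grasp point. The pads swing forward as they close: fully open they stand 13 mm farther back than shut.
Start: joints at [1.112, 0.053, 1.613, -0, 1.476, -0.119], TCP at [0.208, 0.589, 0.405] pointing down, gripper open.
Joint ranges: [-3.01, 3.01], [-1.01, 2.22], [0.06, 2.58], [-1.02, 4.17], [0.09, 2.62], [-3.14, 3.14]. Speed limits (rad/s): [2.57, 2.57, 3.14, 3.14, 3.14, 3.14].

INTERFACE

Orientations are given as a rotation vector (axis times angle).
In Python, from station import get_obs, get_image, calibration, finish_job, tcp_to_grasp gives the robot as it stands. The module is installed in compiled form; this text tells all that it offers.
- The arm moves only by the tool arm_command, never from a script. Its argument "plan" is a list that holds one entry, the list of rows, each a list of 6 numbers: the shift along the tool's x, y, z in cm, then the turn, a rotation vector about the tool's x, y, z in rad. A call has 1 to 12 rows; each row is the pose to reach, as a shift and turn from the pose commanded when the call began, along the tool's axes at that moment; what a row does not reach only later rows make up. A row lasts 1/12 s, in which the tool goes at most 41.7 mm and 7.16 degrees, less where a joint would pass 70% of its speed; a pose out of reach is approached as far as the arm can. A call with a gripper value outside its range is refused whole. "gripper" is the closure, from -1 (fully open) to 1 (shut), set as the call begins (left out, the last holds). The fingers move at their own pace and stop on an object; "force" is the grip in N (left out, the last holds). Time passes only in rows, so rows that repeat a pose let the fingers close. It gives the time, the measured TCP pose, the force, the opening and the grip force at its end, in the units of the state.
- get_obs(): the state, without advancing time (a new reading comes with each control period).
- get_image(name): name is "scene" or "top" or "wrist"; returns (picture, depth): 400x640x3 uint8, blue, green, red; 400x640 float32, m along the optical axis (not along the pixel's ray), 0 where there is no reading.
- calibration(name): a dict with "fx", "fy", "cx", "cy" (pixels), "pose" (4x4, takes a point from camera to world coordinates). Camera axes: x right, y up, looking along -z (the intrinsics and any distortion apply to the point x, -y, -z); pixel columns grow to the right and rows downward; lengths in m; the calibration is good to about 2 mm. A picture is of the moment at which its call begins: read the wrist's pose just before it. calibration takes no time and is no camera call; for the wrist camera it gives the pose at the moment of the call.
- finish_job(): hands the job in; it is judged then, once.
The state is a dict: "t": time; "q": joint angles; "dq": joint speeds; "effort": joint torques, N m; "tool_pos": TCP position; "tool_rot": TCP orientation; "contact_force": force on the tool from outside, world axes, zero at the start; "wrist_torque": the same for the moment, N m; "opening": finger opening in m; "grip_force": force on a finger pad.
Only numpy, scipy, OpenCV 4.12 (cv2) and the standard library are available. Lean on these libraries where they do the work, as an engineer would, in place of code of your own. Each camera call takes 0.05 s, during which the arm holds its last target. There are 200 camera calls.

TASK

Put the bench jar mill into third gear for the sample jar lying on its rollers: push the gear lever along its H gate with the outside of the fingers, from the left-hand lane across through neutral to the right-hand lane, then forward (away from the mill's front panel) until it is fully home in the third slot, the far right one, without letting it run into fourth (near right) on the way. Only push the lever, never take its knob or rod between the fingers. Leave the jar on the rollers, the specimen jar, the petri dish and the loose lid where they are, and finish clear of the mill.

Things in the scene. Friction and masses are not known exactly. Their poses are not given: they have to be found in the camera images.
- mill: Grey bench jar mill, fixed. Origin on the bench under the gear gate's centre; x forward (from its front panel to the motor on its far side), y left along the rollers, z up. Gearbox x -115 to 110 mm, y -100 to 90, top 150 high; switches stick out in front to x -140; motor to x 260, under 160 high. Two rubber rollers along y, 115 to 440 mm, tops 110 high.
- gate_mid (a point): Centre of the H gate (mid neutral channel) on top of the steel gate plate, 156 mm above the bench; axes as the mill. Slots 15 mm wide; lanes at y +15 (left) and -15 mm (right); slot ends at x +29 and -29; neutral channel along y at x 0; webs between the lanes have round tips. First slot far left (+x +y), second near left (-x +y), third far right (+x -y), fourth near right (-x -y).
- knob (a point): Centre of the lever's black ball knob, 36 mm diameter, about 250 mm above the bench. The lever is a 10 mm steel rod that tilts about a pivot 72 mm above the bench under the gate's centre, 183 mm below the knob. Knob travel 68 mm lane to lane, 51 mm neutral to slot end. About 2 N moves it; it stays where left. Slot walls and ends stop it; about 5 mm of play at the knob to either side.
- gear_side (a joint): Sideways tilt of the lever, rad: about -0.19 in the left lane, 0 in the middle of the neutral channel, about +0.19 in the right lane (0.16 to 0.22 with the play). Always in the left lane at the start.
- gear_fwd (a joint): Fore-and-aft tilt of the lever, rad: 0 in neutral, about +0.283 at the far end of a slot (first, third), about -0.283 at the near end (second, fourth). It may start anywhere along the left lane. To cross between the lanes it must be within about 0.04 of 0; the round web tips guide it in from a little more.
- mill_jar: White plastic sample jar, 120 mm diameter, 180 mm long with its black screw lid, lying along the mill's y in the valley between the two rollers; loose; origin at its centre, about 150 mm above the bench; its top is 210 mm high. Leave it alone.
- specimen_jar: Glass jar with white lid, 72 mm diameter, 105 mm high, standing loose on the bench to the right of the gearbox; origin at the centre of its underside. Leave it alone.
- petri_dish: Closed glass petri dish, 94 mm diameter, 16 mm high, loose on the bench to the right of the gearbox's front corner; origin at the centre of its underside. Leave it alone.
- jar_lid: White plastic jar lid, 68 mm diameter, 18 mm high, loose on the bench farther to the right of the gearbox; origin at the centre of its underside. Leave it alone.

How it is judged:
By the outcome, as a careful person would: the job done as asked, in the order asked, and still so for the second after the job is handed in, with the robot touching nothing.
It also fails if it takes over 56 s, if anything falls off the work surface, if the arm or the gripper's body presses on something with over 40 N, if the wrist force passes 120 N, or if a joint passes its speed limit or range.

## Working session

There is one attempt and no reset: what is moved stays moved. The work goes in short steps, Python scripts to look and compute and a tool call to move; the robot and the scene stay as the last step left them, time stands still between calls to the robot, and variables do not carry over. Pictures are saved under pics/ and viewed, at most 10 in all, crops included, and the job is handed in when it is done.

Besides the shell and the picture viewer there is one more tool, called after "Call:" as name(argument=value, ...) on one line, values as JSON. arm_command: Moves the arm, as the interface text tells. Its arguments: {"type":"object","properties":{"plan":{"type":"array"},"gripper":{"type":"number"},"force":{"type":"number"}},"required":["plan"]}

```bash
mkdir -p pics; cat > h.py <<'E'
import numpy as np, cv2
from station import *
def pts(name,depth):
    c=calibration(name); P=np.array(c["pose"]); v,u=np.mgrid[0:400,0:640]
    d=depth; X=np.stack([(u-c["cx"])/c["fx"]*d,-(v-c["cy"])/c["fy"]*d,-d,np.ones_like(d)],-1)
    return (X@P.T)[...,:3]
E
python3 - <<'E'
from h import *
for n in("scene","top"):
    im,d=get_image(n); cv2.imwrite(f"pics/{n}0.png",im); np.save(f"{n}0.npy",d)
    c=calibration(n); print(n,{k:(np.round(v,3).tolist() if k=="pose" else v) for k,v in c.items()})
o=get_obs(); print({k:np.round(v,3).tolist() for k,v in o.items()}, tcp_to_grasp)
E
```

```text
scene {'fx': 416.63751308255894, 'fy': 416.63751308255894, 'cx': 319.7965020441393, 'cy': 198.61009845724254, 'pose': [[-0.542, 0.797, -0.267, 0.295], [-0.841, -0.51, 0.182, 0.22], [0.009, 0.323, 0.946, 1.132], [0.0, 0.0, 0.0, 1.0]]}
top {'fx': 505.33114871081943, 'fy': 505.33114871081943, 'cx': 320.7230303385925, 'cy': 208.7624390565177, 'pose': [[0.086, 0.973, -0.214, 0.303], [-0.996, 0.084, -0.018, 0.031], [0.001, 0.215, 0.977, 1.374], [0.0, 0.0, 0.0, 1.0]]}
{'t': 0.1, 'q': [1.112, 0.053, 1.614, 0.0, 1.476, -0.119], 'dq': [-0.001, -0.001, -0.003, 0.002, -0.0, 0.0], 'effort': [0.0, -39.49, -37.136, -0.0, 0.004, 0.0], 'tool_pos': [0.208, 0.589, 0.404], 'tool_rot': [-0.531, -3.096, 0.003], 'contact_force': [1.069, 0.2, -0.041], 'wrist_torque': [-0.03, 0.019, -0.012], 'grip_force': 0.0, 'opening': 0.086} 0.1547
```

View pics/scene0.png

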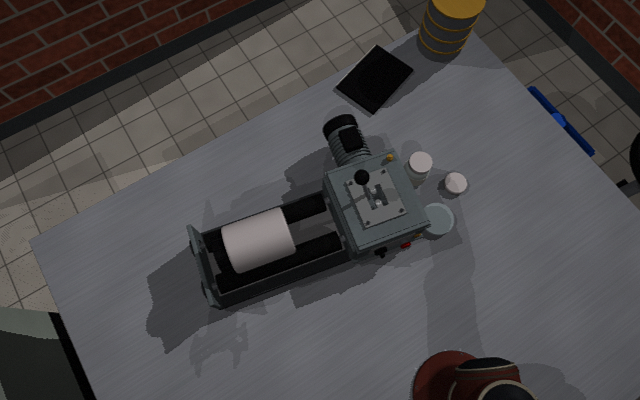

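View pics/top0.png

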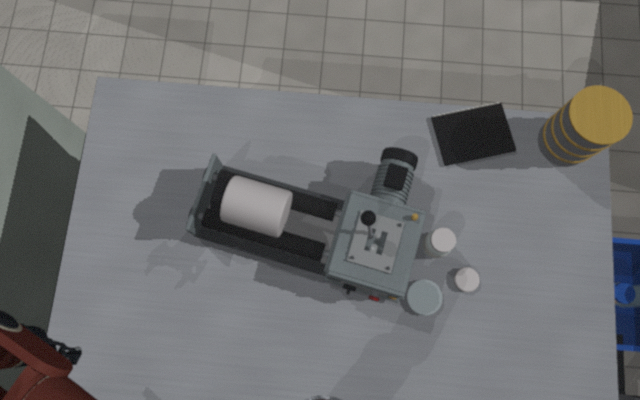

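The scene view shows the knob at (362,177) and the gate plate around (374,197). The top view shows the knob at (368,218) and the plate around (376,241). The lever seems to be in first (far left). Next I'll measure the positions.

```bash
python3 - <<'E'
from h import *
for n,kp in(("top",(368,218)),("scene",(362,177))):
    im=cv2.imread(f"pics/{n}0.png"); d=np.load(f"{n}0.npy"); p=pts(n,d)
    z=p[...,2]
    v,u=np.mgrid[0:400,0:640]; near=(abs(u-kp[0])<70)&(abs(v-kp[1])<80)
    g=near&(z>.143)&(z<.162); 
    nl,lab,st,_=cv2.connectedComponentsWithStats(g.astype(np.uint8)); i=1+np.argmax(st[1:,4]); 
    m=lab==i; xy=p[m][:,:2].astype(np.float32)
    print(n,"box",cv2.minAreaRect(xy*1000), np.median(z[m]))
    pl=m&(im.max(2)>130); nl,lab,st,_=cv2.connectedComponentsWithStats(pl.astype(np.uint8))
    i=1+np.argmax(st[1:,4]);print("plate?",cv2.minAreaRect(p[lab==i][:,:2].astype(np.float32)*1000),st[i], np.median(z[lab==i]), np.median(im[m],0))
    k=near&(z>.22)&(z<.3)&(im.max(2)<70)&(abs(u-kp[0])<15)&(abs(v-kp[1])<15); q=p[k]
    A=np.c_[2*q,np.ones(len(q))]; s=np.linalg.lstsq(A,(q**2).sum(1),rcond=None)[0]
    print("knob",len(q),q.mean(0),q.max(0),"fit",s[:3],np.sqrt(s[3]+s[:3]@s[:3]))
    # direct: centroid ray, depth nearest+18mm
    c=calibration(n);P=np.array(c["pose"]); uu,vv=u[k].mean(),v[k].mean(); D=np.percentile(d[k],5)+.018
    print("ray",uu,vv,(P@[(uu-c["cx"])/c["fx"]*D,-(vv-c["cy"])/c["fy"]*D,-D,1])[:3])
    for nm,lo,hi in(("obj",.008,.125),):
        g=((z>lo)&(z<hi)&(p[...,0]>.3)&(p[...,0]<1.2)).astype(np.uint8)
    crop=im[kp[1]-50:kp[1]+75,kp[0]-60:kp[0]+90]; cv2.imwrite(f"pics/{n}c.png",cv2.resize(crop,None,fx=4.5,fy=4.5,interpolation=3))
E
```

```text
top box ((502.00244140625, -91.12882995605469), (190.59506225585938, 220.79185485839844), 78.05294036865234) 0.15169304257544525
plate? ((484.6496276855469, -80.58216857910156), (8.670906066894531, 8.382357597351074), 48.90586471557617) [371 246   5   5  16] 0.15550579749269322 [114. 112. 105.]
knob 173 [ 0.53605767 -0.0561403   0.26149236] [ 0.55258097 -0.04051083  0.27118097] fit [ 0.53825211 -0.0562733   0.25103942] 0.01659790010868975
ray 367.87861271676303 217.76878612716763 [ 0.53849028 -0.0570463   0.2498843 ]
scene box ((500.1287841796875, -92.49225616455078), (191.86184692382812, 220.9671173095703), 77.8658676147461) 0.15079044407764114
plate? ((482.92132568359375, -83.9003677368164), (11.989631652832031, 4.110993385314941), 86.68093872070312) [376 201   5   4   8] 0.1563412712940725 [81. 79. 73.]
knob 200 [ 0.53445511 -0.05475265  0.25866765] [ 0.55429083 -0.04000292  0.26942197] fit [ 0.53779149 -0.05860865  0.24550423] 0.02030761826131272
ray 361.075 176.925 [ 0.53710101 -0.05777306  0.24909613]
```

View pics/topc.png

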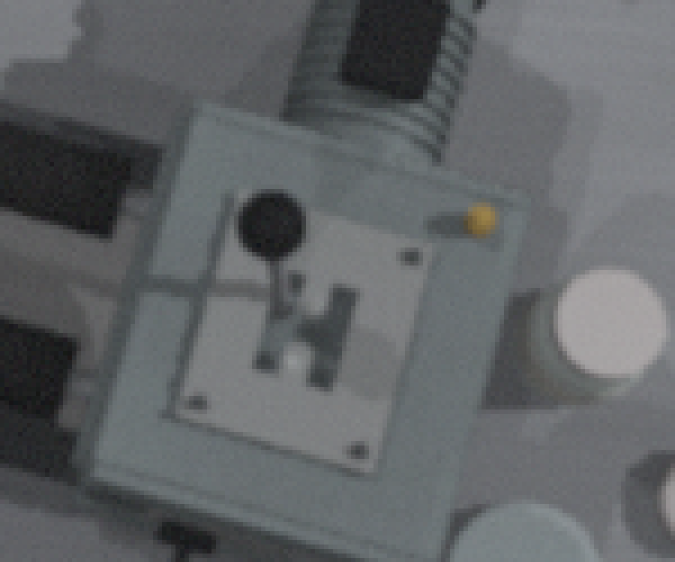

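The zoom shows the H gate centre near crop (306,330), which is top pixel (376,241). The lever is about halfway into the first slot. I'll write a helper for moves in mill coordinates.

```bash
cat >> h.py <<'E'
from scipy.spatial.transform import Rotation as R
O=np.array([.5045,-.0874]); YAW=np.deg2rad(-12.)
MX=np.array([np.cos(YAW),np.sin(YAW)]); MY=np.array([-MX[1],MX[0]])
def mill(p): r=np.asarray(p)[:2]-O; return np.array([r@MX,r@MY,p[2]])*1000
def world(x,y,z): return np.r_[O+MX*x/1000+MY*y/1000,z/1000]
def to(x,y,z):  # finger tip target, mill mm -> tool shift cm & turn
    o=get_obs(); T=R.from_rotvec(o["tool_rot"]); 
    G=R.from_matrix(np.c_[np.r_[-MX,0],np.r_[MY,0],[0,0,-1]])
    tcp=world(x,y,z)+[0,0,.173]
    print("t",o["t"],"tip now",np.round(mill(o["tool_pos"]-[0,0,.173]),1),"shift",np.round(T.inv().apply(tcp-o["tool_pos"])*100,2),"turn",np.round((T.inv()*G).as_rotvec(),3),"F",np.round(o["contact_force"],1))
E
python3 - <<'E'
from h import *
for n,(u,v) in(("top",(376,241.3)),):
    c=calibration(n);P=np.array(c["pose"]); r=P[:3,:3]@[(u-c["cx"])/c["fx"],-(v-c["cy"])/c["fy"],-1]
    s=(.156-P[2,3])/r[2]; print("gate",P[:3,3]+s*r, mill(P[:3,3]+s*r))
print(mill([.538,-.0572,.25]))
to(75,36,300); to(75,36,225)
E
```

```text
gate [ 0.50152845 -0.08790711  0.156     ] [ -2.80117582  -1.11385132 156.        ]
[ 26.48901156  36.50509918 250.        ]
t 0.1 tip now [-430.5  600.1  230.6] shift [-57.45 -49.37  -6.87] turn [-0.002 -0.    -0.13 ] F [ 1.1  0.2 -0. ]
t 0.1 tip now [-430.5  600.1  230.6] shift [-57.45 -49.35   0.63] turn [-0.002 -0.    -0.13 ] F [ 1.1  0.2 -0. ]
```

Call:
arm_command(plan=[[[0,0,-3,0,0,0],[-1.5,-1.5,-6,0,0,-0.03],[-4,-3.5,-7,0,0,-0.06],[-7,-6,-7,0,0,-0.1],[-10,-8.5,-7,0,0,-0.13],[-13,-11,-7,0,0,-0.13],[-16,-13.5,-7,0,0,-0.13],[-19,-16,-7,0,0,-0.13],[-22,-18.5,-7,0,0,-0.13],[-25,-21,-7,0,0,-0.13],[-28,-23.5,-7,0,0,-0.13],[-31,-26,-7,0,0,-0.13]]], gripper=1)

```text
t: 1.1
tool_pos: [0.4143, 0.239, 0.4743]
tool_rot: [-0.329, -3.124, 0.0]
contact_force: [0.4, 0.8, -0.4]
opening: -0.0001
grip_force: 0.0
```

```bash
python3 -c "
from h import *
to(75,36,300)"
```

```text
t 1.1 tip now [-156.1  300.5  301.3] shift [-23.12 -26.44   0.13] turn [-0. -0. -0.] F [ 0.4  0.8 -0.4]
```

Call:
arm_command(plan=[[[-2.5,-3,0,0,0,0],[-5,-5.8,0,0,0,0],[-7.5,-8.6,0,0,0,0],[-10,-11.4,0,0,0,0],[-12.5,-14.2,0,0,0,0],[-15,-17,0,0,0,0],[-17.5,-20,0,0,0,0],[-20,-23,0,0,0,0],[-22,-25,0,0,0,0],[-23.1,-26.4,0,0,0,0],[-23.1,-26.4,0.1,0,0,0],[-23.1,-26.4,0.1,0,0,0]]])

```text
t: 2.1
tool_pos: [0.5849, -0.0658, 0.4728]
tool_rot: [-0.33, -3.122, -0.001]
contact_force: [-0.1, 0.3, -0.0]
opening: 0.0001
grip_force: 0.0
```

```bash
python3 - <<'E'
from h import *
to(75,36,225)
im,d=get_image("scene"); cv2.imwrite("pics/s1.png",cv2.resize(im[110:260,270:470],None,fx=4,fy=4,interpolation=3))
E
```

```text
t 2.1 tip now [ 74.2  37.8 299.8] shift [-0.1  -0.19  7.48] turn [ 0.001 -0.002 -0.001] F [-0.1  0.3 -0. ]
```

View pics/s1.png

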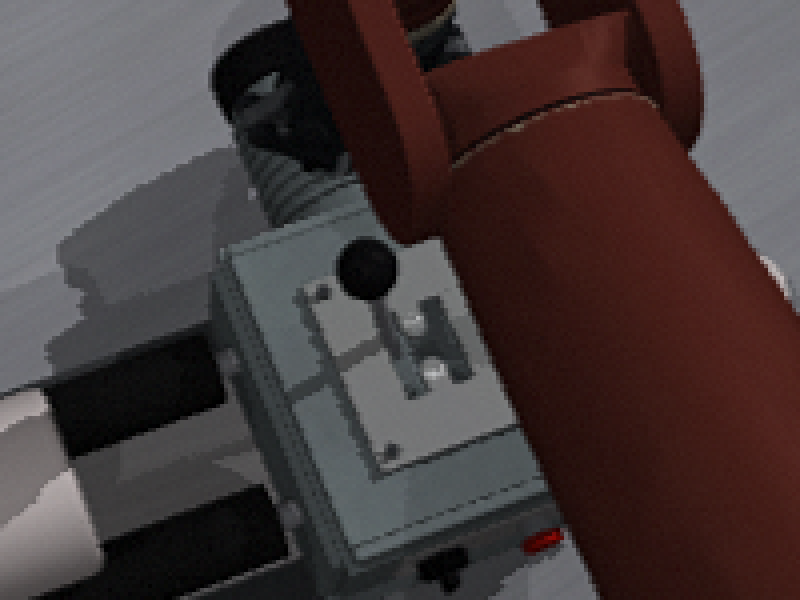

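The scene crop shows the knob clear at (368,268), with the gripper hovering on its far side. I'll descend and pull the lever back towards neutral.

Call:
arm_command(plan=[[[0,-0.2,2.5,0,0,0],[0,-0.2,5,0,0,0],[0,-0.2,7.5,0,0,0],[0,-0.2,7.5,0,0,0],[0.8,-0.2,7.5,0,0,0],[1.5,-0.2,7.5,0,0,0],[2.2,-0.2,7.5,0,0,0],[2.8,-0.2,7.5,0,0,0],[3.3,-0.2,7.5,0,0,0],[3.8,-0.2,7.5,0,0,0],[4.1,-0.2,7.5,0,0,0],[4.1,-0.2,7.5,0,0,0]]])

```text
t: 3.15
tool_pos: [0.5439, -0.0589, 0.3992]
tool_rot: [0.329, 3.124, -0.0]
contact_force: [1.5, 0.0, 2.2]
opening: 0.0
grip_force: 0.9
```

```bash
cat >> h.py <<'E'
def knob(name="scene",save=None):
    im,d=get_image(name); p=pts(name,d); m=np.zeros(p.shape[:2],bool); 
    a=(p[...,2]>.22)&(p[...,2]<.272)&(im.max(2)<70)
    r=p[...,:2]-O; x=r@MX*1000; y=r@MY*1000
    a&=(abs(x)<90)&(abs(y)<70)
    nl,lab,st,cn=cv2.connectedComponentsWithStats(a.astype(np.uint8))
    for i in range(1,nl):
        if st[i,4]<40: continue
        q=p[lab==i]; A=np.c_[2*q,np.ones(len(q))]; s=np.linalg.lstsq(A,(q**2).sum(1),rcond=None)[0]
        print(name,"blob",st[i].tolist(),"fit",np.round(mill(s[:3]),1),"r",round(1000*np.sqrt(abs(s[3]+s[:3]@s[:3])),1),"med",np.round(mill(np.median(q,0)),1))
    if save: cv2.imwrite(save,im)
    return im
E
python3 - <<'E'
from h import *
to(29,36,225)
im=knob("scene"); 
cv2.imwrite("pics/s2.png",cv2.resize(im[110:260,270:470],None,fx=4,fy=4,interpolation=3))
knob("top")
E
```

```text
t 3.15 tip now [ 32.6  36.  226.2] shift [ 0.36 -0.    0.12] turn [-0.     0.001 -0.   ] F [1.5 0.  2.2]
scene blob [355, 176, 12, 17, 95] fit [  8.   35.8 247.7] r 21.2 med [  4.6  46.9 258.5]
top blob [358, 219, 15, 16, 168] fit [  4.7  37.5 254.5] r 16.0 med [  1.1  37.3 264.5]
```

View pics/s2.png

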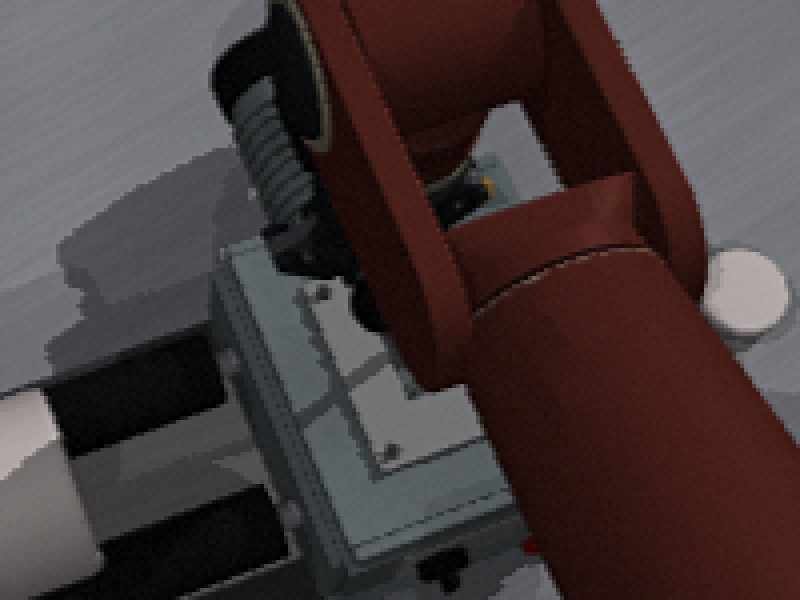

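The knob is mostly hidden behind the wrist at about (368,305). The top-camera fit puts it at mill x ≈ 4.5 mm, which matches the geometric contact. I'll push 5 mm more, then back off and lift.

Call:
arm_command(plan=[[[0.3,0,0,0,0,0],[0.5,0,0,0,0,0],[0.5,0,0,0,0,0],[0,0,0,0,0,0],[-1.5,0,0,0,0,0],[-1.5,0,-3.5,0,0,0],[-1.5,0,-7,0,0,0],[-1.5,2,-7.5,0,0,0],[0,5,-7.5,0,0,0],[2,7,-7.5,0,0,0],[3,8,-7.5,0,0,0],[3,8,-7.5,0,0,0]]])

```text
t: 4.25
tool_pos: [0.5307, 0.0274, 0.4731]
tool_rot: [-0.324, -3.123, -0.0]
contact_force: [0.5, 0.2, 0.5]
opening: 0.0001
grip_force: 0.0
```

```bash
python3 - <<'E'
from h import *
to(0,80,225)
im=knob("scene"); im=knob("top")
cv2.imwrite("pics/s3.png",cv2.resize(im[160:300,300:460],None,fx=4,fy=4,interpolation=3))
E
```

```text
t 4.25 tip now [  1.8 117.8 300.1] shift [ 0.17 -3.78  7.51] turn [ 0.    -0.002  0.003] F [0.5 0.2 0.5]
scene blob [358, 179, 14, 11, 85] fit [-1.000e-01  3.700e+01  2.532e+02] r 16.0 med [  3.7  40.4 265.1]
top blob [363, 222, 10, 15, 106] fit [-2.000e-01  3.640e+01  2.555e+02] r 15.0 med [ -2.1  32.4 265.4]
```

View pics/s3.png

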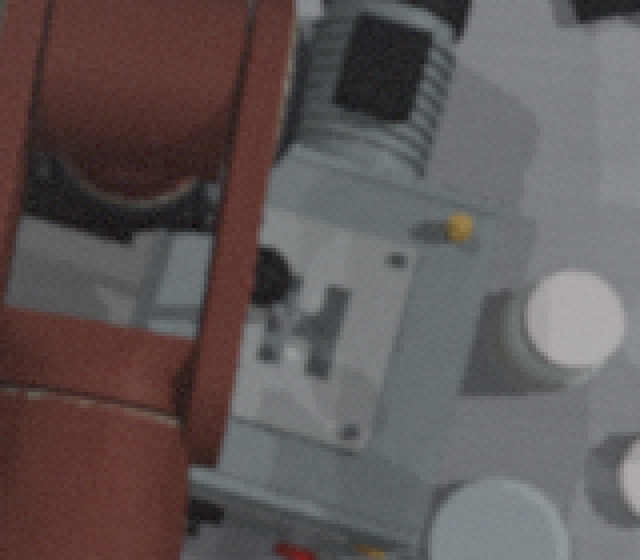

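The top crop shows the knob at about (270,275) in neutral; both cameras fit it at mill (0,37). I'll descend on its left side and push right in stages.

Call:
arm_command(plan=[[[0.2,0,3,0,0,0],[0.2,-1,6,0,0,0],[0.2,-2.5,7.5,0,0,0],[0.2,-4,7.5,0,0,0],[0.2,-5,7.5,0,0,0],[0.2,-6,7.5,0,0,0],[0.2,-7,7.5,0,0,0],[0.2,-7.8,7.5,0,0,0],[0.2,-8.6,7.5,0,0,0],[0.2,-9.3,7.5,0,0,0],[0.2,-10,7.5,0,0,0],[0.2,-10,7.5,0,0,0]]])

```text
t: 5.35
tool_pos: [0.509, -0.0731, 0.4002]
tool_rot: [0.331, 3.122, -0.003]
contact_force: [-0.8, -0.3, 4.1]
opening: -0.0002
grip_force: 1.5
```

```bash
python3 - <<'E'
from h import *
to(0,-2,225)
knob("scene"); knob("top")
E
```

```text
t 5.35 tip now [  1.4  14.9 227.2] shift [ 0.14 -1.69  0.22] turn [-0.002  0.003 -0.002] F [-0.8 -0.3  4.1]
top blob [382, 238, 13, 5, 41] fit [ -4.1 -17.2 259. ] r 12.7 med [-12.6 -19.  263.7]
```

Call:
arm_command(plan=[[[0,-0.7,0,0,0,0],[0,-1.3,0,0,0,0],[0,-1.7,0,0,0,0],[0,-1.7,0,0,0,0]]])

```text
t: 5.78
tool_pos: [0.5051, -0.0891, 0.3981]
tool_rot: [-0.33, -3.123, 0.0]
contact_force: [-0.1, 0.4, 2.5]
opening: 0.0002
grip_force: 0.7
```

```bash
python3 - <<'E'
from h import *
to(0,-2,225)
knob("scene"); knob("top")
E
```

```text
t 5.7833 tip now [  1.   -1.6 225.1] shift [ 0.1  -0.04  0.01] turn [-0.    -0.001 -0.001] F [-0.1  0.4  2.5]
```

Call:
arm_command(plan=[[[0,1,0,0,0,0],[0,2,0,0,0,0],[0,2,-3.5,0,0,0],[0,2,-7.5,0,0,0],[2,4,-7.5,0,0,0],[4,7,-7.5,0,0,0],[6.5,9,-7.5,0,0,0],[8,9,-7.5,0,0,0],[8,9,-7.5,0,0,0]]])

```text
t: 6.63
tool_pos: [0.4442, 0.0186, 0.4736]
tool_rot: [-0.323, -3.125, -0.001]
contact_force: [0.1, -0.4, -0.2]
opening: 0.0004
grip_force: 0.0
```

```bash
python3 - <<'E'
from h import *
to(-75,-35,300)
knob("scene"); im=knob("top")
cv2.imwrite("pics/s4.png",cv2.resize(im[160:300,300:460],None,fx=4,fy=4,interpolation=3))
E
```

```text
t 6.6333 tip now [-81.   91.1 300.6] shift [ -0.56 -12.61   0.06] turn [ 0.    -0.     0.003] F [ 0.1 -0.4 -0.2]
top blob [387, 231, 16, 15, 184] fit [ -0.  -32.8 254.5] r 16.3 med [ -2.4 -32.1 265.2]
```

View pics/s4.png

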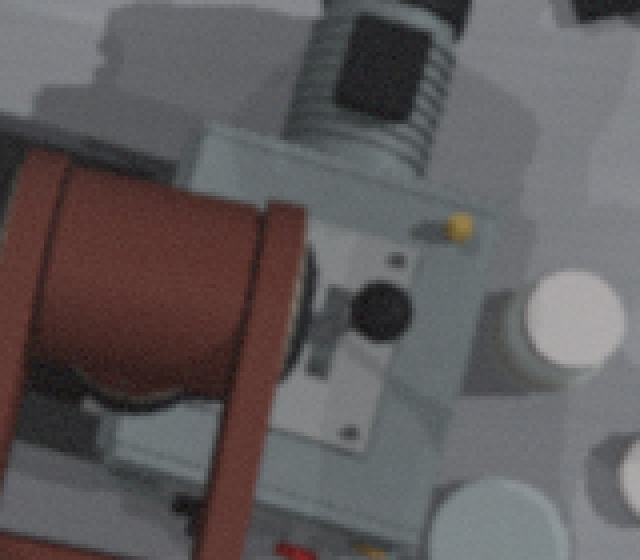

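The top crop shows the knob at (381,311) in neutral on the right; the fit gives (0,−33). I'll move behind it, on the front-panel side, and push forward.

Call:
arm_command(plan=[[[0,-3,0,0,0,0],[0,-6.5,0,0,0,0],[0,-10,0,0,0,0],[-0.3,-12,0,0,0,0],[-0.6,-12.5,0,0,0,0],[-0.6,-12.5,3,0,0,0],[-0.6,-12.5,6,0,0,0],[-0.6,-12.5,7.5,0,0,0],[-1.6,-12.5,7.5,0,0,0],[-2.6,-12.5,7.5,0,0,0],[-3.6,-12.5,7.5,0,0,0],[-3.6,-12.5,7.5,0,0,0]]])

```text
t: 7.73
tool_pos: [0.4566, -0.1137, 0.3981]
tool_rot: [-0.329, -3.124, -0.001]
contact_force: [0.2, 0.6, 0.0]
opening: 0.0
grip_force: 0.0
```

```bash
python3 - <<'E'
from h import *
to(18,-34,225)
knob("top")
E
```

```text
t 7.7333 tip now [-41.4 -35.7 225.1] shift [-5.94  0.17  0.01] turn [ 0.001 -0.001 -0.   ] F [0.2 0.6 0. ]
```

Call:
arm_command(plan=[[[-0.8,0.1,0,0,0,0],[-1.6,0.1,0,0,0,0],[-2.4,0.1,0,0,0,0],[-3.2,0.1,0,0,0,0],[-4,0.1,0,0,0,0],[-4.7,0.1,0,0,0,0],[-5.3,0.1,0,0,0,0],[-5.7,0.1,0,0,0,0],[-5.9,0.1,0,0,0,0],[-5.9,0.1,0,0,0,0]]])

```text
t: 8.62
tool_pos: [0.5132, -0.125, 0.3982]
tool_rot: [-0.329, -3.123, 0.0]
contact_force: [-1.4, 1.3, -0.9]
opening: 0.0001
grip_force: 0.7
```

```bash
python3 - <<'E'
from h import *
to(22,-34,225)
knob("scene");knob("top")
E
```

```text
t 8.6167 tip now [ 16.3 -35.  225.2] shift [-0.57  0.1   0.02] turn [-0.    -0.001 -0.   ] F [-1.4  1.3 -0.9]
scene blob [387, 172, 9, 7, 46] fit [ -3.4 -27.8 250.4] r 17.2 med [  4.9 -30.  246.4]
```

Call:
arm_command(plan=[[[-0.3,0,0,0,0,0],[-0.5,0,0,0,0,0],[-0.6,0,0,0,0,0],[-0.6,0,0,0,0,0]]])

```text
t: 9.05
tool_pos: [0.5181, -0.126, 0.3983]
tool_rot: [-0.328, -3.119, -0.001]
contact_force: [-8.7, 1.2, 0.3]
opening: -0.0001
grip_force: 4.4
```

Call:
arm_command(plan=[[[-0.1,0,0,0,0,0],[-0.2,0,0,0,0,0],[-0.2,0,0,0,0,0]]])

```text
t: 9.3
tool_pos: [0.5194, -0.1262, 0.3982]
tool_rot: [-0.328, -3.115, -0.001]
contact_force: [-14.0, 2.8, 3.3]
opening: -0.0002
grip_force: 7.0
```

The force climbs steeply, so the lever is on the end stop. I'll back off, lift, retreat clear and check.

Call:
arm_command(plan=[[[0.8,0,0,0,0,0],[2.5,0,0,0,0,0],[4.5,0,0,0,0,0],[5,0,-3,0,0,0],[5.5,0,-7,0,0,0],[7,2,-10,0,0,0],[9,5,-12,0,0,0],[11,9,-12,0,0,0],[12,13,-12,0,0,0],[13,17,-12,0,0,0],[13.5,19,-12,0,0,0],[13.5,19,-12,0,0,0]]])

```text
t: 10.3
tool_pos: [0.4276, 0.0907, 0.52]
tool_rot: [0.319, 3.121, 0.004]
contact_force: [-0.2, -0.3, 0.1]
opening: -0.0002
grip_force: 0.0
```

```bash
python3 - <<'E'
from h import *
to(-150,300,350)
knob("scene"); im=knob("top")
cv2.imwrite("pics/s5.png",im)
E
```

```text
t 10.3 tip now [-112.3  158.3  347. ] shift [ 3.69 14.2  -0.28] turn [0.003 0.004 0.006] F [-0.2 -0.3  0.1]
scene blob [382, 152, 11, 12, 63] fit [ 48.  -33.4 246.9] r 16.0 med [ 46.2 -38.7 258.2]
top blob [392, 211, 16, 15, 183] fit [ 49.1 -31.  245.6] r 17.6 med [ 45.6 -30.8 257.5]
```

View pics/s5.png

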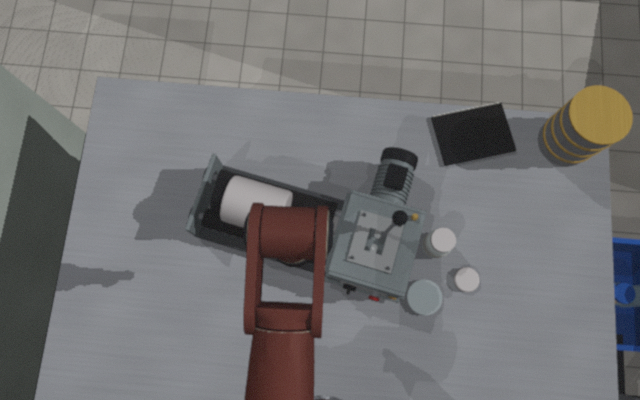

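The top view shows the knob at (400,218), home in the far-right slot, and the other objects are undisturbed. I'll move the arm fully off the mill.

Call:
arm_command(plan=[[[2,2,0,0,0,0],[4.5,4.5,0,0,0,0],[7,7,0,0,0,0],[9,10,0,0,0,0],[11,13,0,0,0,0],[13,16,0,0,0,0],[15,19,0,0,0,0],[17,22,0,0,0,0],[18.5,25,0,0,0,0],[20,28,0,0,0,0],[20,29,0,0,0,0],[20,29,0,0,0,0]]])

```text
t: 11.4
tool_pos: [0.2938, 0.4137, 0.5184]
tool_rot: [0.327, 3.124, -0.001]
contact_force: [0.6, 0.3, -0.8]
opening: 0.0001
grip_force: 0.0
```

```bash
python3 - <<'E'
from h import *
to(-300,450,350); knob("scene"); knob("top")
print(finish_job())
E
```

```text
t 11.4 tip now [-310.2  446.3  345.4] shift [-1.02  0.37 -0.46] turn [-0.     0.     0.001] F [ 0.6  0.3 -0.8]
scene blob [377, 152, 16, 19, 209] fit [ 48.6 -33.4 241.2] r 20.3 med [ 42.5 -27.9 254.8]
top blob [392, 211, 16, 15, 183] fit [ 49.2 -31.  245.5] r 17.6 med [ 46.2 -30.8 257.3]
the job is handed in; nothing more can be done
None
```

The mill is in third gear: the lever went left lane → neutral → right lane → forward to the end stop, pushed only with the closed fingers. The arm finished clear, nothing else appeared moved, and the job was handed in at about 11.5 s.

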